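Change the plate over in the gluing jig

TASK

The arched plate has set under its weight, so change it over in the gluing jig: lift the weight off, then swap the arched plate with the square-cornered one, so that the square-cornered plate sits right down flat over the jig's two pins and the arched plate lies lengthwise in the middle of the tray that the other came from (the green cutting mat is clear for putting things down meanwhile). Finish by standing the weight gently back on the middle of the square-cornered plate. Leave the round-ended plate, the white glue bottle and the polish tin where they are.

Things in the scene. Friction and masses are not known exactly. Their poses are not given: they have to be found in the camera images.
- plate_arch: Arched plate: brass face on a wooden block, 102 long x 48 wide x 18 mm thick, +x end rounded to an arch, other end square, straight parallel sides 48 mm apart. Two 10.5 mm through holes on its long axis at x = +26 and -26 mm. Origin: middle of the underside; x along the length, z up. About 0.17 kg. At the start on the jig's pins, under the weight.
- plate_square: Square-cornered plate: same make, plain rectangle 96 long x 48 wide x 18 mm thick, the same two 10.5 mm through holes at x = +26 and -26 mm. Origin: middle of the underside; x along the length, z up. About 0.17 kg. Fits the pins either way round. At the start it lies in tray_a.
- plate_round: The round-ended plate, to be left alone: same make, 102 x 48 x 18 mm, both ends rounded to arches. Origin: middle of the underside. At the start it lies in tray_b.
- weight: Press weight: dark steel slug 40 mm in diameter, 36 mm high; thin brass neck; on top a dark wooden knob 30 mm in diameter, its straight side 46 to 62 mm above the origin; 67 mm high, about 0.4 kg. Origin: middle of the underside, z up. At the start it stands on the middle of the arched plate, between the two holes. Held by the knob it can swing unless gripped firmly (about 70 N).
- jig: Gluing jig, fixed, on the table: aluminium plate 150 (x) x 120 (y) mm, top 15 mm above the origin. Two upright 8 mm steel dowel pins on its x axis at x = +26 and -26 mm stand 12 mm above the top, the last 5 mm tapering to a bullet nose. A fully seated plate lies flat, underside 15 mm above the origin. Origin: middle of the underside.
- tray_a: The shallow wooden tray with a grey floor that holds the square-cornered plate at the start; the arched plate ends here. Fixed. 150 (x) x 126 (y) mm outside, 5 mm walls, floor 4 mm and rim 10 mm above the origin. Origin: middle of the underside, on the table.
- tray_b: A second tray, the same in every way, which holds the round-ended plate. Fixed.
- mat: Green cutting mat with a pale grid, fixed, 200 (x) x 130 (y) x 2 mm, clear at the start: room for a plate and the weight end to end along x. Origin: middle of the underside, on the table.
- glue_bottle: White glue bottle with an orange nozzle, 44 mm in diameter, 106 mm high, standing loose, to be left alone. Origin: middle of the underside.
- polish_tin: Metal polish tin, blue band, 60 mm in diameter, 107 mm high, standing loose, to be left alone. Origin: middle of the underside.
Not all that is in view belongs to the job. Leave any orange look-alike of the tray_a alone. Leave any pink look-alike of the plate_arch alone.

How it is judged:
By the outcome, as a careful person would: the job done as asked, in the order asked, and still so for the second after the job is handed in, with the robot touching nothing.
It also fails if it takes over 128 s, if anything falls off the work surface, if the arm or the gripper's body presses on something with over 40 N, if the wrist force passes 120 N, or if a joint passes its speed limit or range.

ROBOT

A 7-joint arm with a two-finger parallel gripper is mounted at the origin on the work surface. World frame = base frame: x ahead of the robot, y to its left, z up, the work surface at z = 0. Lengths are in m, angles in rad, forces in N, time in s.
With the tool pointing down it reaches from about 0.425 to 0.875 m from the base axis. Payload 9.9 kg.
Tool frame: the origin (TCP) lies at the very end of the fingers, on their centre line; the grasp point (between the pads) lies arm.pinch_z behind it (arm.pinch_z is the distance from the TCP to the grasp point, in m); z points along the fingers, y is the line along which they close (so a half turn about z gives the same grasp; the last joint's range is limited). The gripper opens to 85 mm and grips with 20 to 120 N. Pads are 22 mm wide; open, the fingers measure 114 mm over their backs; the gripper's body (76 mm by 85 mm) begins 54 mm behind the grasp point. The pads swing forward as they close: fully open they stand 13 mm farther back than shut.
Start: joints at [1.103, 0.576, 0.025, 1.437, -0.015, 1.129, -0.057], TCP at [0.253, -0.626, 0.231] pointing down, gripper open.
Joint ranges: [-2.76, 2.76], [-0.34, 2.15], [-1.52, 1.57], [0.19, 2.46], [-1.09, 4.23], [0.17, 1.99], [-2.82, 2.82]. Speed limits (rad/s): [2.22, 2.22, 3.01, 3.01, 3.14, 3.14, 3.14].

INTERFACE

Orientations are given as [roll, pitch, yaw] about the fixed x, y, z axes, in that order (R = Rz(yaw) Ry(pitch) Rx(roll)).
In Python, from rig import arm, eyes gives the robot as it stands.
- The arm moves only by the shell command python3 -m jog 'ROWS'. ROWS is JSON, a list of rows, each an object with "linear": the shift along the world's x, y, z in units of 25 mm (1.0 is 25 mm), a list of three; "roll": the turn about the world's z in units of 10 degrees (1.0 is 10 degrees); "gripper": the opening, from -1 (shut) to 1 (fully open). In form: [{"linear": [tx, ty, tz], "roll": roll, "gripper": gripper}, ...]. A call has 1 to 8 rows; each row shifts and turns the commanded pose from where the row before left it; what a row does not reach is not made up. A row lasts 1/8 s, in which the tool goes at most 62.5 mm and 10.7 degrees, less where a joint would pass 70% of its speed; a pose out of reach is approached as far as the arm can. A call is refused whole if a number of a shift passes 1 or a number of a turn 1, either way. A call with a gripper value outside its range is refused whole. The fingers move at their own pace and stop on an object; the grip force is fixed at half the most. Time passes only in rows, so rows that do not move let the fingers close. It gives the time, the measured TCP pose, the force, the opening and the grip force at its end, in the units of the state.
- arm.read_state(): the state, without advancing time (a new reading comes with each control period).
- eyes.get_image(name): name is "scene" or "top"; returns a dict with "img" (480x640x3 uint8, red, green, blue), "intrinsics" (3x3 intrinsics, pixels), "D" ([k1, k2, p1, p2, k3] as OpenCV has them; the pictures are not rectified), "extrinsics" (4x4, takes a point from camera to world coordinates). Camera axes: x right, y up, looking along -z (the intrinsics and any distortion apply to the point x, -y, -z); pixel columns grow to the right and rows downward; lengths in m; the calibration is good to about 2 mm. A picture is of the moment at which its call begins. There is no depth.
- arm.close_job(): hands the job in; it is judged then, once.
The state is a dict: "clock": time; "joints": joint angles; "joint_velocities": joint speeds; "joint_efforts": joint torques, N m; "position": TCP position; "ee_rot": TCP orientation; "wrist_force": force on the tool from outside, world axes, zero at the start; "torque": the same for the moment, N m; "width": finger opening in m; "grasp_force": force on a finger pad.
Only numpy, scipy, OpenCV 4.12 (cv2) and the standard library are available. Lean on these libraries where they do the work, as an engineer would, in place of code of your own. Each camera call takes 0.05 s, during which the arm holds its last target. There are 200 camera calls.

## Working session

There is one attempt and no reset: what is moved stays moved. The work goes in short steps, Python scripts to look and compute and a shell command to move; the robot and the scene stay as the last step left them, time stands still between calls to the robot, and variables do not carry over. Pictures are saved under pics/ and viewed, at most 19 in all, crops included, and the job is handed in when it is done.

```bash
ls; mkdir -p pics
python3 - <<'E'
from rig import arm, eyes
import cv2
s=arm.read_state(); print(s, arm.pinch_z)
for n in("scene","top"):
    d=eyes.get_image(n); cv2.imwrite(f"pics/{n}0.png",d["img"][:,:,::-1]); print(d["intrinsics"],d["D"],d["extrinsics"])
E
```

```text
pics
{'clock': 0.0, 'joints': array([ 1.10320811,  0.57649933,  0.02481355,  1.43791571, -0.01498803,
        1.12901114, -0.05649178]), 'joint_velocities': array([ 6.12637142e-04,  1.83698388e-03,  1.90242494e-03, -1.89976205e-03,
       -7.92497486e-05, -1.08899027e-03, -1.15520084e-03]), 'joint_efforts': array([-6.12737313e-04, -7.65751004e+01,  2.25006156e+00, -2.85957259e+01,
        1.53696391e-02,  1.26418762e-02, -3.87012108e-06]), 'position': array([ 0.25258935, -0.62546122,  0.2304613 ]), 'ee_rot': array([-3.13994513e+00,  7.95097425e-05,  3.83861237e-01]), 'wrist_force': array([ 0.11995458,  0.12125736, -0.30185742]), 'torque': array([ 0.03319968,  0.05834893, -0.01946643]), 'grasp_force': 0.0, 'width': 0.08543200864717174} 0.0187
[[460.53947518   0.         322.24842089]
 [  0.         460.53947518 241.4784052 ]
 [  0.           0.           1.        ]] [-0.05489283  0.          0.          0.          0.        ] [[ 0.66587605 -0.4100989   0.6232399   1.09475746]
 [ 0.74591785  0.34950807 -0.5669662  -0.55141662]
 [ 0.01468484  0.84241498  0.53862914  0.62308671]
 [ 0.          0.          0.          1.        ]]
[[481.9447841    0.         319.03441551]
 [  0.         481.9447841  235.48557795]
 [  0.           0.           1.        ]] [-0.07408951  0.          0.          0.          0.        ] [[-0.02708794  0.99085401 -0.13219143  0.27394514]
 [-0.9995459  -0.02859394 -0.00950727  0.01128729]
 [-0.01320019  0.13187387  0.99117861  1.26924784]
 [ 0.          0.          0.          1.        ]]
```

View pics/scene0.png

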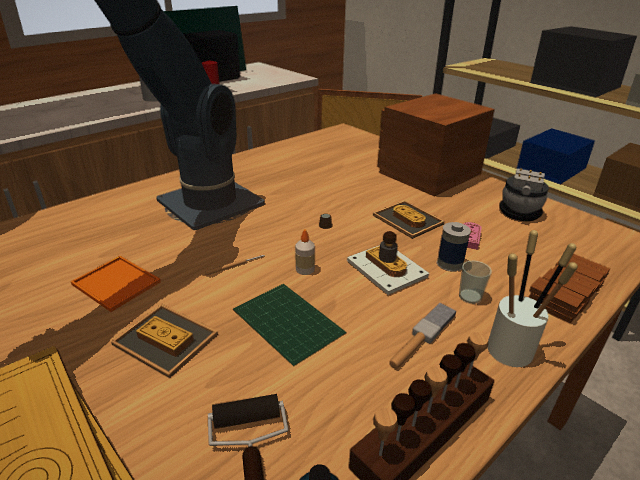

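View pics/top0.png

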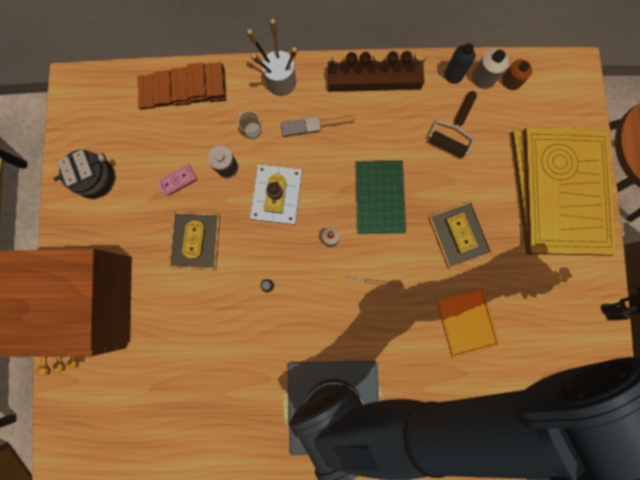

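The top view shows three brass plates: (460,232) has square corners and is in the grey-floored tray on the right. (276,194) is on the white jig under the weight. (195,240) has two round ends. The pink look-alike is at (177,180), the orange tray at (467,322) and the mat at (380,197). I'll enlarge these to confirm.

```bash
cat > h.py <<'E'
import numpy as np, cv2
from rig import arm, eyes
def look(n):
    d=eyes.get_image(n); d["bgr"]=np.ascontiguousarray(d["img"][:,:,::-1]); return d
def ray(d,uv):
    p=cv2.undistortPoints(np.array(uv,float).reshape(-1,1,2),d["intrinsics"],np.array(d["D"])).reshape(-1,2)
    v=np.c_[p[:,0],-p[:,1],-np.ones(len(p))]; E=d["extrinsics"]
    return E[:3,3],v@E[:3,:3].T
def onz(d,uv,z):
    o,v=ray(d,uv); return o+v*((z-o[2])/v[:,2])[:,None]
def tri(d1,u1,d2,u2):
    o1,v1=ray(d1,u1);o2,v2=ray(d2,u2);a,b=v1[0],v2[0]
    s=np.linalg.lstsq(np.c_[a,-b],o2-o1,rcond=None)[0]
    p,q=o1+a*s[0],o2+b*s[1]; return (p+q)/2,np.linalg.norm(p-q)
def proj(d,P):
    E=np.linalg.inv(d["extrinsics"]); c=np.atleast_2d(P)@E[:3,:3].T+E[:3,3]
    c=c*[1,-1,-1]
    return cv2.projectPoints(c,np.zeros(3),np.zeros(3),d["intrinsics"],np.array(d["D"]))[0].reshape(-1,2)
def crop(d,c,w,h,s):
    x,y=int(c[0]-w/2),int(c[1]-h/2); return cv2.resize(d["bgr"][y:y+h,x:x+w],None,fx=s,fy=s,interpolation=cv2.INTER_CUBIC)
def blobs(d,lo,hi,amin=60):
    m=cv2.inRange(cv2.cvtColor(d["bgr"],cv2.COLOR_BGR2HSV),lo,hi)
    cs=[c for c in cv2.findContours(m,cv2.RETR_EXTERNAL,cv2.CHAIN_APPROX_NONE)[0] if cv2.contourArea(c)>amin]
    return cs
E
python3 - <<'E'
from h import *
t=look("top");s=look("scene")
A=np.hstack([crop(t,c,66,75,4) for c in((460,234),(276,194),(195,240))])
B=np.hstack([crop(s,c,88,100,3) for c in((165,335),(388,262),(409,216))])
cv2.imwrite("pics/c1.png",np.vstack([A,B]))
for n,d in(("t",t),("s",s)):
    hsv=cv2.cvtColor(d["bgr"],cv2.COLOR_BGR2HSV)
    for p in ([(460,225),(440,240),(436,225),(276,210),(260,210),(185,260),(380,197),(276,190)] if n=="t" else [(165,325),(130,340),(388,275),(370,260),(400,210),(290,320),(388,240)]): print(n,p,hsv[p[1],p[0]])
E
```

```text
t (460, 225) [ 22 187 161]
t (440, 240) [ 16 118 121]
t (436, 225) [17 78 92]
t (276, 210) [ 22 181 163]
t (260, 210) [ 50   4 180]
t (185, 260) [18 78 82]
t (380, 197) [64 88 78]
t (276, 190) [ 12 143  59]
s (165, 325) [ 18 184 193]
s (130, 340) [14 67 65]
s (388, 275) [ 19  61 147]
s (370, 260) [ 14 181  62]
s (400, 210) [ 18 190 196]
s (290, 320) [ 67 103  52]
s (388, 240) [ 15 216  33]
```

View pics/c1.png

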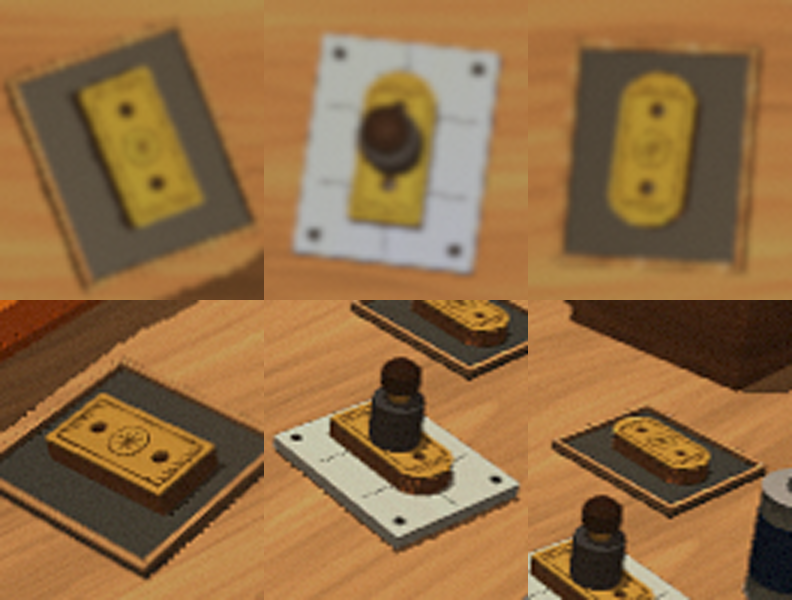

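The crops confirm it. The left plate has four square corners and a grey-floored tray (tray_a). The middle one has one arched end (toward +x) and sits under the weight, and the right one is round at both ends. Next I'll measure.

```bash
cat > m.py <<'E'
from h import *
t=look("top");s=look("scene")
bt=blobs(t,(18,140,105),(28,255,255)); bs=blobs(s,(15,150,110),(24,255,255))
cen=lambda c:(lambda m:np.array([m["m10"]/m["m00"],m["m01"]/m["m00"]]))(cv2.moments(c))
def near(cs,p): return min(cs,key=lambda c:np.linalg.norm(cen(c)-p))
def rect(P):
    (c,wh,a)=cv2.minAreaRect((P[:,:2]*1000).astype(np.float32)); 
    if wh[0]<wh[1]: a+=90; wh=wh[::-1]
    return np.round(c,1),np.round(wh,1),round((a+90)%180-90,1)
for n,pt,ps,z in(("square",(460,232),(165,332),.022),("arch",(276,195),(388,262),.033),("round",(195,240),(409,214),.022)):
    a,b=near(bt,pt),near(bs,ps)
    print(n,cen(a).round(1),cen(b).round(1),"tri",tri(t,cen(cv2.convexHull(a)),s,cen(cv2.convexHull(b))))
    print("  top",rect(onz(t,a.reshape(-1,2),z)),"scene",rect(onz(s,b.reshape(-1,2),z)))
E
cat > m2.py <<'E'
from m import *
def holes(d,c):
    m=np.zeros(d["bgr"].shape[:2],np.uint8); h=cv2.convexHull(c); cv2.fillPoly(m,[h],255); m=cv2.erode(m,np.ones((5,5)))
    v=d["bgr"].max(2); m=((v<85)&(m>0)).astype(np.uint8)
    n,l,st,ce=cv2.connectedComponentsWithStats(m); return [ (tuple(ce[i].round(1)),int(st[i,4])) for i in range(1,n) if st[i,4]>5]
for n,pt,ps in(("square",(460,232),(165,332)),("arch",(276,195),(388,262)),("round",(195,240),(409,214))): print(n,holes(t,near(bt,pt)),holes(s,near(bs,ps)))
for nm,d,lo,hi in(("jig t",t,(0,0,120),(180,45,255)),("jig s",s,(0,0,120),(180,60,255)),("mat t",t,(50,50,30),(80,255,255)),("mat s",s,(50,50,20),(85,255,255)),("tray t",t,(0,0,50),(180,100,115)),("tray s",s,(0,0,45),(180,90,90))):
    z={"j":.015,"m":.002,"t":.004}[nm[0]]
    for c in blobs(d,lo,hi,900):
        P=onz(d,c.reshape(-1,2),z); print(nm,cen(c).round(0),rect(P))
E
python3 m2.py
```

```text
square [461.7 232.2] [164.1 332.1] tri (array([ 0.43897328, -0.35000585,  0.02051769]), np.float64(0.0026583990426360202))
  top (array([ 438.7, -350.7]), array([98.1, 49.6]), 19.6) scene (array([ 440. , -349.1]), array([97.2, 49. ]), 20.0)
arch [275.2 195.2] [388.1 260.8] tri (array([0.55551909, 0.13783058, 0.02773653]), np.float64(0.004078660889895981))
  top (array([555.3, 135.3]), array([97.9, 44.3]), -8.9) scene (array([559.8, 135.5]), array([100.1,  47.9]), -9.1)
round [192.6 239. ] [409.3 213. ] tri (array([0.44206237, 0.35789411, 0.01951393]), np.float64(0.0030147834105654393))
  top (array([440.9, 356.1]), array([102.1,  50.1]), -7.6) scene (array([443.8, 356.7]), array([101.7,  49.4]), -7.8)
square [] [((np.float64(153.2), np.float64(327.2)), 8), ((np.float64(174.1), np.float64(337.1)), 12)]
arch [((np.float64(274.8), np.float64(191.0)), 174)] [((np.float64(385.8), np.float64(256.9)), 133)]
round [] []
jig t [276. 194.] (array([556.9, 135. ]), array([148.5, 118.4]), -8.5)
jig s [388. 271.] (array([560.5, 135.1]), array([149.6, 119.7]), -8.6)
jig s [264.  78.] (array([-1173.
[... 604 characters left out ...]
]), array([203.1, 101.6]), -45.3)
tray t [194. 240.] (array([439.6, 357.9]), array([135.6, 110.3]), -4.2)
tray t [460. 234.] (array([ 435.7, -351.6]), array([135.4, 111.6]), 17.6)
tray t [380. 197.] (array([ 543.5, -142.2]), array([196.3, 127.1]), -0.4)
tray t [  9. 200.] (array([594.5, 875.1]), array([330.6,  82.8]), 4.3)
tray t [299.  29.] (array([1004.7,   17.7]), array([1926.8,  308.6]), 87.9)
tray s [559. 444.] (array([1038.6,  -13.8]), array([261.8, 111.3]), -90.0)
tray s [164. 339.] (array([ 434.5, -348.2]), array([134.4, 111.2]), 18.0)
tray s [ 77. 132.] (array([-868.5,  -54.6]), array([678.1, 126.6]), -89.2)
tray s [41. 30.] (array([-5812.5,   964.9]), array([5300.9,  900.8]), -8.8)
```

Run:
```python
from m import *
print("knob",tri(t,(274.5,190),s,(390,238)))
print("slug foot-ish scene z.033",onz(s,[(388,258)],.04))
for n,p,q in(("square hole1",(456.5,224),(153.2,327.2)),("sq hole2",(464.5,242.5),(174.1,337.1))): print(n,tri(t,p,s,q))
print("arch center expected knob px", proj(t,[.5585,.135,.087]),proj(s,[.5585,.135,.087]))
print("mat/bottle", tri(t,(330,237),s,(305,237)))
for n,p,q in(("jig corner",(301,171),(428,272)),("jig corner2",(297,223),(392,291)),("jig c3",(258,165),(385,240))): print(n,tri(t,p,s,q))
```

```text
square [461.7 232.1] [164.1 332.1] tri (array([ 0.43903181, -0.35003214,  0.02057969]), np.float64(0.0026817206690501897))
  top (array([ 438.7, -350.8]), array([98.1, 49.8]), 19.4) scene (array([ 440. , -349.1]), array([97.2, 49. ]), 20.0)
arch [275.2 195.2] [387.8 260.7] tri (array([0.55546951, 0.13778767, 0.02779388]), np.float64(0.003976969088451974))
  top (array([555.3, 135.3]), array([97.9, 44.3]), -8.9) scene (array([559.8, 135.4]), array([100.1,  48. ]), -8.9)
round [192.6 239. ] [409.3 213. ] tri (array([0.44205875, 0.35786259, 0.01951864]), np.float64(0.003059628053356084))
  top (array([440.9, 356.1]), array([102.1,  50.1]), -7.6) scene (array([443.8, 356.7]), array([101.7,  49.4]), -7.8)
knob (array([0.5546305 , 0.13540386, 0.08334353]), np.float64(0.010083730788886136))
slug foot-ish scene z.033 [[0.56666625 0.12862834 0.04      ]]
square hole1 (array([ 0.45015435, -0.35009761,  0.04187255]), np.float64(0.03675280798262401))
sq hole2 (array([ 0.42281976, -0.34663725, -0.00604029]), np.float64(0.039139134760004045))
arch center expected knob px [[273.01701553 186.78539676]] [[389.083633   237.74287475]]
mat/bottle (array([ 0.4294795 , -0.0020289 ,  0.08271778]), np.float64(0.006080374723260935))
jig corner (array([0.64279113, 0.09519739, 0.05383696]), np.float64(0.09214801955475516))
jig corner2 (array([ 0.52975583,  0.12178169, -0.07696806]), np.float64(0.10493242394741664))
jig c3 (array([0.58608216, 0.14248819, 0.10147057]), np.float64(0.07333906951627245))
```

```bash
python3 -m jog '[{"linear":[0.5,1,0],"roll":-0.3,"gripper":1},{"linear":[0.5,1,0],"roll":-0.3,"gripper":1},{"linear":[0.5,1,0],"roll":-0.3,"gripper":1},{"linear":[0.5,1,0],"roll":-0.3,"gripper":1},{"linear":[0.5,1,0],"roll":-0.3,"gripper":1},{"linear":[0.5,1,0],"roll":-0.3,"gripper":1},{"linear":[0.5,1,0],"roll":-0.3,"gripper":1},{"linear":[0.5,1,0],"roll":-0.3,"gripper":1}]'
```

```text
clock: 1.4
position: [0.3531, -0.4251, 0.2314]
ee_rot: [3.141, -0.0, -0.037]
wrist_force: [0.6, 0.1, -0.4]
width: 0.0857
grasp_force: 0.0
```

```bash
python3 -m jog '[{"linear":[0.34,0.935,0],"roll":-0.08,"gripper":1},{"linear":[0.34,0.935,0],"roll":-0.08,"gripper":1},{"linear":[0.34,0.935,0],"roll":-0.08,"gripper":1},{"linear":[0.34,0.935,0],"roll":-0.08,"gripper":1},{"linear":[0.34,0.935,0],"roll":-0.08,"gripper":1},{"linear":[0.34,0.935,0],"roll":-0.08,"gripper":1},{"linear":[0.34,0.935,0],"roll":-0.08,"gripper":1},{"linear":[0.34,0.935,0],"roll":-0.08,"gripper":1}]' >/dev/null
python3 -m jog '[{"linear":[0.34,0.935,0],"roll":0,"gripper":1},{"linear":[0.34,0.935,0],"roll":0,"gripper":1},{"linear":[0.34,0.935,0],"roll":0,"gripper":1},{"linear":[0.34,0.935,0],"roll":0,"gripper":1},{"linear":[0.34,0.935,0],"roll":0,"gripper":1},{"linear":[0.34,0.935,0],"roll":0,"gripper":1},{"linear":[0.34,0.935,0],"roll":0,"gripper":1},{"linear":[0.34,0.935,0],"roll":0,"gripper":1}]' >/dev/null
python3 -m jog '[{"linear":[0.34,0.935,0],"roll":0,"gripper":1},{"linear":[0.34,0.935,0],"roll":0,"gripper":1},{"linear":[0.34,0.935,0],"roll":0,"gripper":1},{"linear":[0.34,0.935,0],"roll":0,"gripper":1},{"linear":[0.34,0.935,0],"roll":0,"gripper":1},{"linear":[0.34,0.935,0],"roll":0,"gripper":1},{"linear":[0.34,0.935,0],"roll":0,"gripper":1},{"linear":[0.34,0.935,0],"roll":0,"gripper":1}]'
python3 - <<'E'
from h import *
cv2.imwrite("pics/a1.png",np.hstack([crop(look("top"),(276,194),100,150,4),crop(look("scene"),(388,230),100,150,4)]))
E
```

```text
clock: 4.4
position: [0.5571, 0.136, 0.2314]
ee_rot: [-3.142, -0.0, -0.147]
wrist_force: [0.4, 1.0, 0.5]
width: 0.0853
grasp_force: 0.0
```

View pics/a1.png

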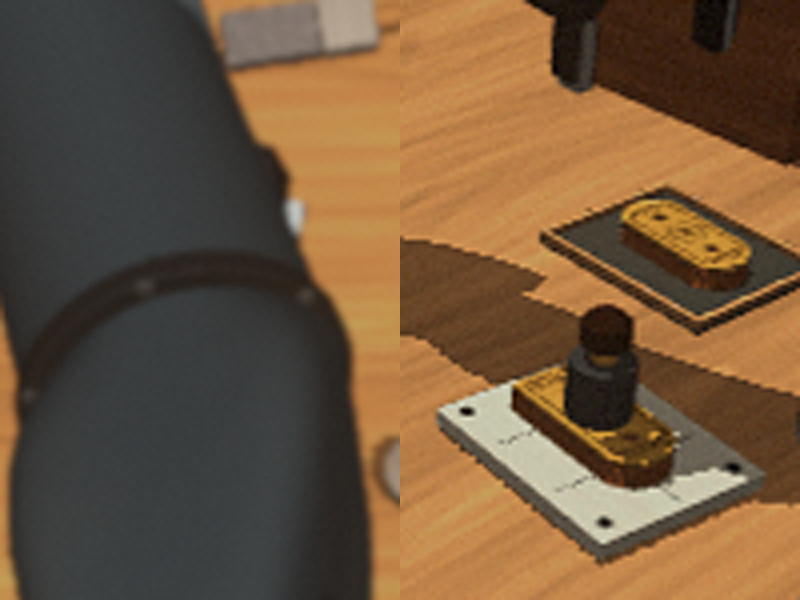

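The top view is blocked by the arm. In the scene view the weight stands on the plate with nothing around it, knob at about (390,237). I'll descend over the knob and close.

```bash
python3 -m jog '[{"linear":[0,0,-0.9],"roll":0,"gripper":0.6},{"linear":[0,0,-0.9],"roll":0,"gripper":0.6},{"linear":[0,0,-0.9],"roll":0,"gripper":0.4},{"linear":[0,0,-0.9],"roll":0,"gripper":0.4},{"linear":[0,0,-0.9],"roll":0,"gripper":0.3},{"linear":[0,0,-0.9],"roll":0,"gripper":0.3},{"linear":[0,0,-0.6],"roll":0,"gripper":0.2},{"linear":[0,0,-0.4],"roll":0,"gripper":0.2}]'
python3 - <<'E'
from h import *
cv2.imwrite("pics/a2.png",crop(look("scene"),(388,235),100,100,5))
E
```

```text
clock: 5.5
position: [0.5568, 0.1349, 0.0707]
ee_rot: [3.141, 0.0, -0.147]
wrist_force: [0.1, 0.7, -0.2]
width: 0.0513
grasp_force: 0.0
```

View pics/a2.png

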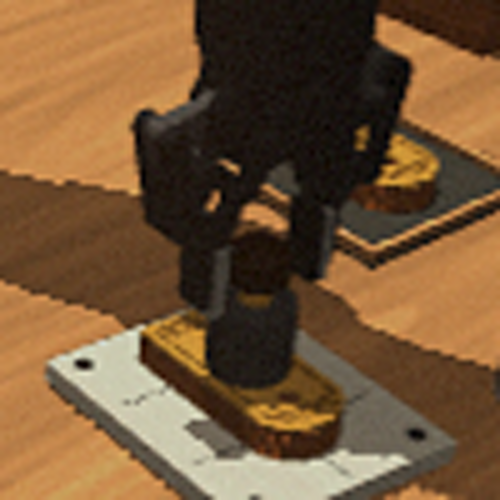

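The fingers straddle the knob. Now closing.

```bash
python3 -m jog '[{"linear":[0,0,0],"roll":0,"gripper":0},{"linear":[0,0,0],"roll":0,"gripper":-0.2},{"linear":[0,0,0],"roll":0,"gripper":-0.4},{"linear":[0,0,0],"roll":0,"gripper":-1},{"linear":[0,0,0],"roll":0,"gripper":-1},{"linear":[0,0,0],"roll":0,"gripper":-1},{"linear":[0,0,0],"roll":0,"gripper":-1},{"linear":[0,0,0],"roll":0,"gripper":-1}]'
python3 -m jog '[{"linear":[0,0,0.1],"roll":0,"gripper":-1},{"linear":[0,0,0.2],"roll":0,"gripper":-1},{"linear":[0,0,0.3],"roll":0,"gripper":-1},{"linear":[0,0,0.4],"roll":0,"gripper":-1},{"linear":[0,0,0.4],"roll":0,"gripper":-1},{"linear":[0,0,0.3],"roll":0,"gripper":-1},{"linear":[0,0,0.2],"roll":0,"gripper":-1},{"linear":[0,0,0.1],"roll":0,"gripper":-1}]'
```

```text
clock: 6.55
position: [0.5574, 0.1355, 0.0722]
ee_rot: [-3.141, -0.002, -0.147]
wrist_force: [-1.1, 1.5, 7.0]
width: 0.0279
grasp_force: 58.7
clock: 7.55
position: [0.5568, 0.1351, 0.1216]
ee_rot: [-3.141, -0.0, -0.147]
wrist_force: [0.2, -0.1, -5.4]
width: 0.0281
grasp_force: 59.4
```

```bash
python3 -m jog '[{"linear":[0.04,-0.2,0],"roll":0,"gripper":-1},{"linear":[0.08,-0.4,0],"roll":0,"gripper":-1},{"linear":[0.12,-0.6,0],"roll":0,"gripper":-1},{"linear":[0.16,-0.8,0],"roll":0,"gripper":-1},{"linear":[0.16,-0.8,0],"roll":0,"gripper":-1},{"linear":[0.16,-0.8,0],"roll":0,"gripper":-1},{"linear":[0.16,-0.8,0],"roll":0,"gripper":-1},{"linear":[0.16,-0.8,0],"roll":0,"gripper":-1}]' >/dev/null
python3 -m jog '[{"linear":[0.16,-0.8,0],"roll":0,"gripper":-1},{"linear":[0.16,-0.8,0],"roll":0,"gripper":-1},{"linear":[0.16,-0.8,0],"roll":0,"gripper":-1},{"linear":[0.16,-0.8,0],"roll":0,"gripper":-1},{"linear":[0.16,-0.8,0],"roll":0,"gripper":-1},{"linear":[0.14,-0.8,0],"roll":0,"gripper":-1},{"linear":[0.1,-0.6,0],"roll":0,"gripper":-1},{"linear":[0.08,-0.46,0],"roll":0,"gripper":-1}]'
python3 -m jog '[{"linear":[0,0,-0.2],"roll":0,"gripper":-1},{"linear":[0,0,-0.5],"roll":0,"gripper":-1},{"linear":[0,0,-0.6],"roll":0,"gripper":-1},{"linear":[0,0,-0.6],"roll":0,"gripper":-1},{"linear":[0,0,-0.5],"roll":0,"gripper":-1},{"linear":[0,0,-0.4],"roll":0,"gripper":-1},{"linear":[0,0,-0.15],"roll":0,"gripper":-1},{"linear":[0,0,0],"roll":0,"gripper":-1}]'
python3 - <<'E'
from h import *
print(proj(look("scene"),[.61,-.142,0]))
cv2.imwrite("pics/a3.png",crop(look("scene"),(310,295),100,110,5))
E
```

```text
clock: 9.55
position: [0.6108, -0.1424, 0.1212]
ee_rot: [-3.142, 0.0, -0.147]
wrist_force: [0.3, -0.6, -5.2]
width: 0.0279
grasp_force: 59.5
clock: 10.55
position: [0.6108, -0.1414, 0.0475]
ee_rot: [-3.142, 0.0, -0.147]
wrist_force: [-0.8, -0.7, -4.8]
width: 0.0282
grasp_force: 59.6
[[308.22811495 338.12839791]]
```

View pics/a3.png

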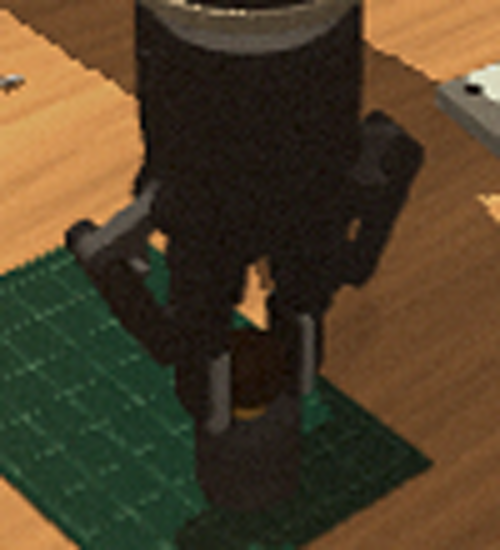

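The weight hangs upright over the far end of the mat. I'll lower it slowly.

```bash
python3 -m jog '[{"linear":[0,0,-0.06],"roll":0,"gripper":-1},{"linear":[0,0,-0.06],"roll":0,"gripper":-1},{"linear":[0,0,-0.04],"roll":0,"gripper":-1},{"linear":[0,0,-0.04],"roll":0,"gripper":-1}]'
python3 -m jog '[{"linear":[0,0,-0.03],"roll":0,"gripper":-1},{"linear":[0,0,-0.02],"roll":0,"gripper":-1},{"linear":[0,0,0],"roll":0,"gripper":-1}]'
```

```text
clock: 11.15
position: [0.6107, -0.1414, 0.0425]
ee_rot: [-3.142, 0.0, -0.147]
wrist_force: [1.0, 1.0, -5.2]
width: 0.0281
grasp_force: 59.6
clock: 11.52
position: [0.6108, -0.1414, 0.0414]
ee_rot: [-3.142, -0.0, -0.147]
wrist_force: [0.6, 0.5, -3.5]
width: 0.0278
grasp_force: 59.7
```

```bash
python3 -m jog '[{"linear":[0,0,-0.02],"roll":0,"gripper":-1},{"linear":[0,0,-0.01],"roll":0,"gripper":-1},{"linear":[0,0,0],"roll":0,"gripper":-0.2},{"linear":[0,0,0],"roll":0,"gripper":0},{"linear":[0,0,0],"roll":0,"gripper":0.2},{"linear":[0,0,0],"roll":0,"gripper":0.3},{"linear":[0,0,0],"roll":0,"gripper":0.3}]'
python3 -m jog '[{"linear":[0,0,0.2],"roll":0,"gripper":0.3},{"linear":[0,0,0.6],"roll":0,"gripper":0.3},{"linear":[0,0,1],"roll":0,"gripper":0.3},{"linear":[0,0,1],"roll":0,"gripper":0.3},{"linear":[0,0,1],"roll":0,"gripper":0.3}]'
cat > m3.py <<'E'
from m2 import *
cv2.imwrite("pics/a4.png",np.hstack([crop(t,(276,194),80,120,5),crop(s,(388,265),80,120,5)]))
E
python3 m3.py | grep -E "arch|jig|top|scr"
```

```text
clock: 12.4
position: [0.6108, -0.1414, 0.0405]
ee_rot: [-3.142, 0.0, -0.147]
wrist_force: [-0.4, -0.1, 0.4]
width: 0.0557
grasp_force: 0.0
clock: 13.02
position: [0.6109, -0.1415, 0.1376]
ee_rot: [3.142, -0.001, -0.147]
wrist_force: [-0.1, 0.9, -1.0]
width: 0.0554
grasp_force: 0.0
  top (array([ 535.2, -422.6]), array([155.6,  23.2]), -83.1) scene (array([ 257.4, -300. ]), array([1052.4,  573.2]), -11.2)
arch [274.9 193.5] [387.4 258.3] tri (array([0.55536406, 0.13797006, 0.0288905 ]), np.float64(0.004037359549375897))
  top (array([555.4, 135.7]), array([97.8, 44.3]), -8.1) scene (array([560.4, 135.5]), array([102.3,  49.2]), -9.7)
  top (array([440.9, 355.6]), array([102.1,  51.1]), -7.6) scene (array([550.4, 148.3]), array([104.2,  50.1]), -9.7)
arch [] []
jig t [276. 193.] (array([556.8, 135. ]), array([148.9, 118.5]), -8.4)
jig s [388. 270.] (array([560.5, 135. ]), array([149.6, 119.8]), -8.6)
jig s [559. 119.] (array([ 216.5, 1509.5]), array([875. , 757.8]), 1.3)
jig s [516.  45.] (array([-968.8, 3670.9]), array([2481.8,  455.8]), -61.3)
jig s [398.  45.] (array([-2200.6,  3570.4]), array([5784.6, 1295.6]), -45.2)
jig s [84. 14.] (array([-5759.4,  1671.6]), array([4314.4, 1938.2]), -10.3)
```

View pics/a4.png

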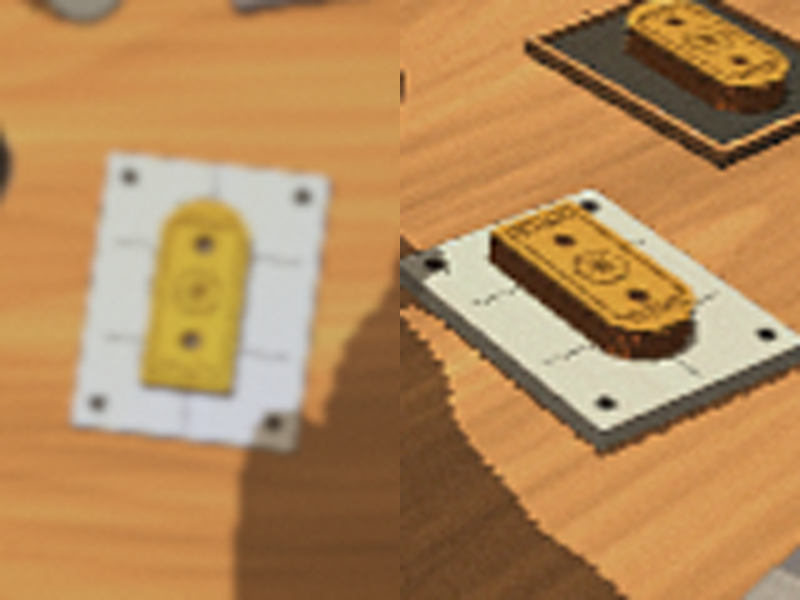

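The arched plate is now clear: the scene view shows its holes at about (401,253) and (416,264), flat on the jig. I'll go and grip it across its sides.

```bash
python3 -m jog '[{"linear":[-0.1,0.5,0],"roll":0,"gripper":0.5},{"linear":[-0.18,0.96,0],"roll":0,"gripper":0.5},{"linear":[-0.18,0.96,0],"roll":0,"gripper":0.5},{"linear":[-0.18,0.96,0],"roll":0,"gripper":0.5},{"linear":[-0.18,0.96,0],"roll":0,"gripper":0.5},{"linear":[-0.18,0.96,0],"roll":0,"gripper":0.5},{"linear":[-0.18,0.96,0],"roll":0,"gripper":0.5},{"linear":[-0.18,0.96,0],"roll":0,"gripper":0.5}]' >/dev/null
python3 -m jog '[{"linear":[-0.18,0.96,0],"roll":0,"gripper":0.5},{"linear":[-0.18,0.96,0],"roll":0,"gripper":0.5},{"linear":[-0.18,0.96,0],"roll":0,"gripper":0.5},{"linear":[-0.18,0.98,0],"roll":0,"gripper":0.5},{"linear":[0,0,-0.8],"roll":0,"gripper":0.5},{"linear":[0,0,-0.8],"roll":0,"gripper":0.5},{"linear":[0,0,-0.6],"roll":0,"gripper":0.5},{"linear":[0,0,0],"roll":0,"gripper":0.5}]'
python3 -m jog '[{"linear":[0,0,-0.7],"roll":0,"gripper":0.5},{"linear":[0,0,-0.8],"roll":0,"gripper":0.5},{"linear":[0,0,-0.6],"roll":0,"gripper":0.5},{"linear":[0,0,-0.3],"roll":0,"gripper":0.5},{"linear":[0,0,-0.1],"roll":0,"gripper":0.5},{"linear":[0,0,0],"roll":0,"gripper":0.5}]'
python3 - <<'E'
from h import *
cv2.imwrite("pics/a5.png",crop(look("scene"),(388,255),100,100,5))
E
```

```text
clock: 15.12
position: [0.5575, 0.1357, 0.0792]
ee_rot: [3.141, 0.003, -0.146]
wrist_force: [-1.3, -0.3, -0.7]
width: 0.0646
grasp_force: 0.0
clock: 15.88
position: [0.559, 0.1356, 0.0183]
ee_rot: [-3.141, -0.0, -0.147]
wrist_force: [0.2, -0.3, -0.0]
width: 0.064
grasp_force: 0.0
```

View pics/a5.png

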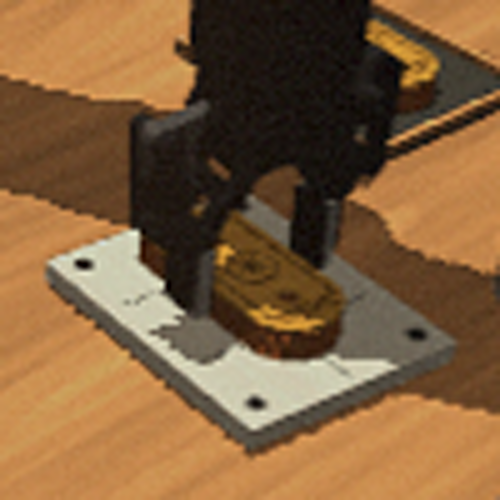

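The fingers straddle the middle of the plate, one each side of the medallion. Closing.

```bash
python3 -m jog '[{"linear":[0,0,0],"roll":0,"gripper":0.3},{"linear":[0,0,0],"roll":0,"gripper":0.1},{"linear":[0,0,0],"roll":0,"gripper":0},{"linear":[0,0,0],"roll":0,"gripper":-1},{"linear":[0,0,0],"roll":0,"gripper":-1},{"linear":[0,0,0],"roll":0,"gripper":-1},{"linear":[0,0,0],"roll":0,"gripper":-1}]'
```

```text
clock: 16.8
position: [0.5591, 0.1357, 0.0189]
ee_rot: [-3.141, -0.001, -0.147]
wrist_force: [-1.5, -0.5, 8.1]
width: 0.0463
grasp_force: 61.1
```

```bash
python3 -m jog '[{"linear":[0,0,0.06],"roll":0,"gripper":-1},{"linear":[0,0,0.1],"roll":0,"gripper":-1},{"linear":[0,0,0.15],"roll":0,"gripper":-1},{"linear":[0,0,0.2],"roll":0,"gripper":-1},{"linear":[0,0,0.3],"roll":0,"gripper":-1},{"linear":[0,0,0.5],"roll":0,"gripper":-1},{"linear":[0,0,0.7],"roll":0,"gripper":-1},{"linear":[0,0,0.7],"roll":0,"gripper":-1}]'
python3 - <<'E'
from h import *
cv2.imwrite("pics/a6.png",crop(look("scene"),(388,240),100,110,5))
E
```

```text
clock: 17.8
position: [0.5588, 0.1356, 0.0871]
ee_rot: [-3.141, -0.0, -0.147]
wrist_force: [-0.9, 0.8, -1.5]
width: 0.0463
grasp_force: 61.7
```

View pics/a6.png

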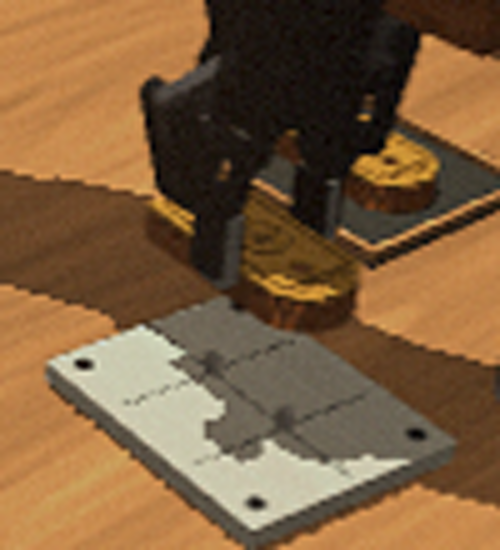

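The plate came off the pins level. The pins show at about (380,257) and (395,268). Carrying it to the near end of the mat.

```bash
python3 -m jog '[{"linear":[0,-0.4,0],"roll":0,"gripper":-1},{"linear":[0,-0.8,0],"roll":0,"gripper":-1},{"linear":[0,-0.9,0],"roll":0,"gripper":-1},{"linear":[0,-0.9,0],"roll":0,"gripper":-1},{"linear":[0,-0.9,0],"roll":0,"gripper":-1},{"linear":[0,-0.9,0],"roll":0,"gripper":-1},{"linear":[0,-0.9,0],"roll":0,"gripper":-1},{"linear":[0,-0.9,0],"roll":0,"gripper":-1}]' >/dev/null
python3 -m jog '[{"linear":[-0.31,-0.8,0],"roll":0.105,"gripper":-1},{"linear":[-0.31,-0.8,0],"roll":0.105,"gripper":-1},{"linear":[-0.31,-0.7,0],"roll":0.105,"gripper":-1},{"linear":[-0.31,-0.6,0],"roll":0.105,"gripper":-1},{"linear":[-0.31,-0.5,0],"roll":0.105,"gripper":-1},{"linear":[-0.31,-0.5,0],"roll":0.105,"gripper":-1},{"linear":[-0.31,-0.4,0],"roll":0.105,"gripper":-1},{"linear":[-0.31,-0.2,0],"roll":0.105,"gripper":-1}]'
python3 -m jog '[{"linear":[0,0,-0.3],"roll":0,"gripper":-1},{"linear":[0,0,-0.7],"roll":0,"gripper":-1},{"linear":[0,0,-0.8],"roll":0,"gripper":-1},{"linear":[0,0,-0.6],"roll":0,"gripper":-1},{"linear":[0,0,-0.4],"roll":0,"gripper":-1},{"linear":[0,0,-0.2],"roll":0,"gripper":-1},{"linear":[0,0,-0.1],"roll":0,"gripper":-1},{"linear":[0,0,0],"roll":0,"gripper":-1}]'
python3 - <<'E'
from h import *
cv2.imwrite("pics/a7.png",crop(look("scene"),(285,300),140,120,5))
E
```

```text
clock: 19.85
position: [0.4962, -0.1426, 0.0858]
ee_rot: [3.142, -0.0, 0.0]
wrist_force: [-0.3, 0.3, -2.3]
width: 0.0465
grasp_force: 61.7
clock: 20.85
position: [0.4969, -0.1419, 0.0085]
ee_rot: [3.142, -0.0, -0.0]
wrist_force: [0.2, -0.3, -1.1]
width: 0.0465
grasp_force: 61.7
```

View pics/a7.png

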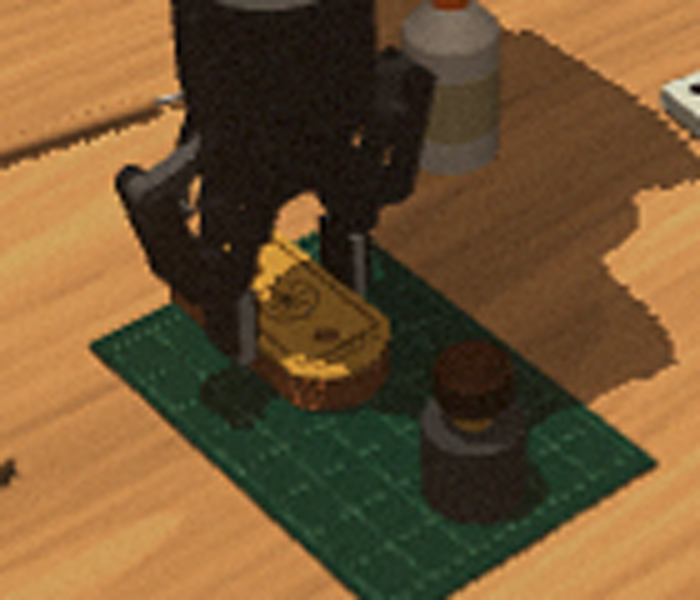

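The plate hovers 2–3 mm above the mat, clear of the weight. I'll lower and release it, then measure the jig pins and the square plate.

```bash
python3 -m jog '[{"linear":[0,0,-0.05],"roll":0,"gripper":-1},{"linear":[0,0,-0.05],"roll":0,"gripper":-1},{"linear":[0,0,-0.02],"roll":0,"gripper":-1},{"linear":[0,0,0],"roll":0,"gripper":0.15},{"linear":[0,0,0],"roll":0,"gripper":0.3},{"linear":[0,0,0],"roll":0,"gripper":0.45},{"linear":[0,0,0],"roll":0,"gripper":0.5},{"linear":[0,0,0],"roll":0,"gripper":0.5}]'
python3 -m jog '[{"linear":[0,0,0.3],"roll":0.2,"gripper":0.5},{"linear":[0,0,0.8],"roll":0.2,"gripper":0.5},{"linear":[0,0,1],"roll":0.2,"gripper":0.5},{"linear":[0,0,1],"roll":0.2,"gripper":0.5},{"linear":[-0.2,-0.9,0],"roll":0.2,"gripper":0.5},{"linear":[-0.2,-0.9,0],"roll":0.2,"gripper":0.5},{"linear":[-0.2,-0.9,0],"roll":0.2,"gripper":0.5},{"linear":[-0.2,-0.9,0],"roll":0.2,"gripper":0.5}]'
cat > pins.py <<'E'
from m import *
cv2.imwrite("pics/j1.png",np.hstack([crop(t,(276,194),80,120,5),crop(s,(388,265),80,120,5)]))
def line(d,m): return None
for n,d,c0,hi in(("t",t,(276,194),45),("s",s,(388,270),60)):
    c=near(blobs(d,(0,0,110),(180,hi,255),900),c0); print(n,rect(onz(d,c.reshape(-1,2),.015)), cen(c))
E
python3 pins.py
```

```text
clock: 21.9
position: [0.4968, -0.1419, 0.0052]
ee_rot: [-3.142, 0.0, -0.0]
wrist_force: [0.0, 0.8, -0.3]
width: 0.0641
grasp_force: 0.0
clock: 22.9
position: [0.4765, -0.2328, 0.0834]
ee_rot: [3.141, -0.0, 0.282]
wrist_force: [0.6, -0.1, -0.4]
width: 0.0641
grasp_force: 0.0
square [397.  259.7] [164.1 332.1] tri (array([ 0.35561692, -0.25780747, -0.08642014]), np.float64(0.12570556379365205))
  top (array([ 373.7, -189.7]), array([209.7,  26.9]), -85.3) scene (array([ 440. , -349.1]), array([97.2, 49. ]), 20.0)
arch [239.4 199.5] [431.2 242. ] tri (array([0.5626586 , 0.24893323, 0.02141301]), np.float64(0.05010300453521107))
  top (array([541.6, 233.3]), array([63.5, 10.7]), 88.2) scene (array([576.4, 258.9]), array([141.5,  59.4]), -59.3)
round [192.8 239. ] [409.3 213. ] tri (array([0.44211376, 0.35737819, 0.01960907]), np.float64(0.0034534698001948277))
  top (array([440.8, 355.5]), array([102.1,  51.4]), -7.6) scene (array([443.8, 356.4]), array([101.8,  49.5]), -7.1)
t (array([556.8, 135. ]), array([148.9, 118.5]), -8.4) [275.94567002 193.96223317]
s (array([560.3, 135. ]), array([149.8, 120. ]), -8.6) [387.49917298 266.1730652 ]
```

View pics/j1.png

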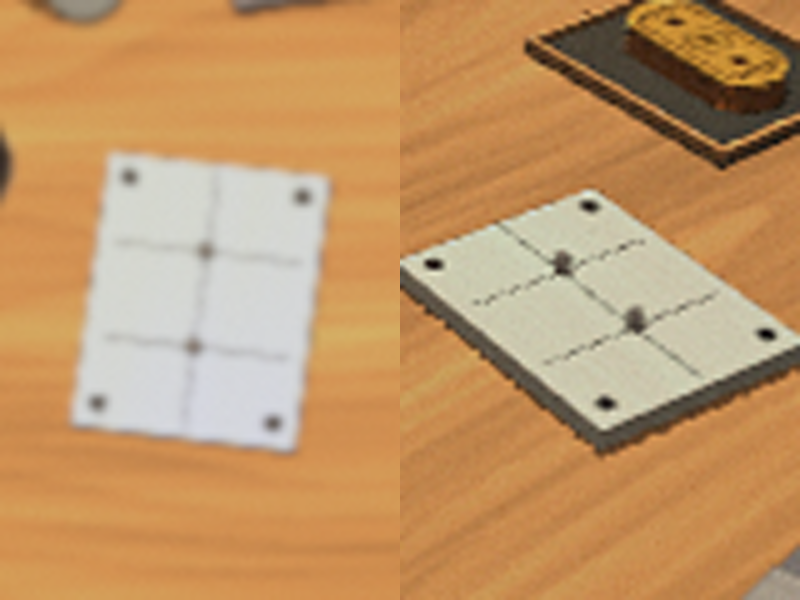

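The jig is clear. Its pins are at the scribed crossings: top (276,190)/(274,209) after scaling, scene about (381,258) and (395,269). Now the square plate.

```bash
python3 -m jog '[{"linear":[-0.24,-0.8,0],"roll":0.06,"gripper":0.5},{"linear":[-0.25,-0.8,0],"roll":0.06,"gripper":0.5},{"linear":[-0.25,-0.8,0],"roll":0.06,"gripper":0.5},{"linear":[-0.25,-0.8,0],"roll":0.06,"gripper":0.5},{"linear":[-0.25,-0.8,0],"roll":0.06,"gripper":0.5},{"linear":[-0.24,-0.68,0],"roll":0.05,"gripper":0.5},{"linear":[0,0,-0.3],"roll":0,"gripper":0.5},{"linear":[0,0,-0.3],"roll":0,"gripper":0.5}]'
python3 -m jog '[{"linear":[0,0,-0.7],"roll":0,"gripper":0.5},{"linear":[0,0,-0.7],"roll":0,"gripper":0.5},{"linear":[0,0,-0.5],"roll":0,"gripper":0.5},{"linear":[0,0,-0.3],"roll":0,"gripper":0.5},{"linear":[0,0,-0.18],"roll":0,"gripper":0.5},{"linear":[0,0,0],"roll":0,"gripper":0.5}]'
python3 - <<'E'
from h import *
cv2.imwrite("pics/a8.png",crop(look("scene"),(165,315),120,110,5))
E
```

```text
clock: 24.0
position: [0.4403, -0.3475, 0.0673]
ee_rot: [-3.141, -0.0, 0.341]
wrist_force: [0.9, -0.0, 0.4]
width: 0.0641
grasp_force: 0.0
clock: 24.75
position: [0.4398, -0.3488, 0.0083]
ee_rot: [-3.142, 0.0, 0.34]
wrist_force: [1.0, -0.3, 0.3]
width: 0.0638
grasp_force: 0.0
```

View pics/a8.png

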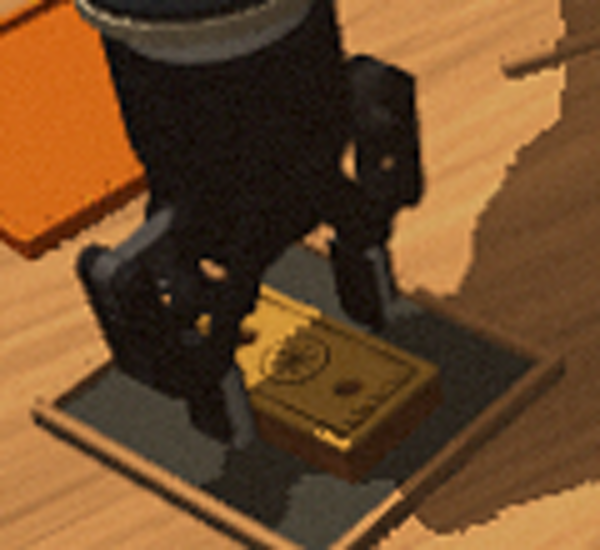

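The fingers straddle the middle of the square plate in the grey tray. I'll close, lift, and carry it over the jig.

```bash
python3 -m jog '[{"linear":[0,0,0],"roll":0,"gripper":0.3},{"linear":[0,0,0],"roll":0,"gripper":0.1},{"linear":[0,0,0],"roll":0,"gripper":0},{"linear":[0,0,0],"roll":0,"gripper":-1},{"linear":[0,0,0],"roll":0,"gripper":-1},{"linear":[0,0,0],"roll":0,"gripper":-1},{"linear":[0,0,0],"roll":0,"gripper":-1}]'
python3 -m jog '[{"linear":[0,0,0.1],"roll":0,"gripper":-1},{"linear":[0,0,0.3],"roll":0,"gripper":-1},{"linear":[0,0,0.6],"roll":0,"gripper":-1},{"linear":[0,0,0.8],"roll":0,"gripper":-1},{"linear":[0,0,0.9],"roll":0,"gripper":-1},{"linear":[0,0,0.8],"roll":0,"gripper":-1},{"linear":[0,0,0.6],"roll":0,"gripper":-1},{"linear":[0,0,0.4],"roll":0,"gripper":-1}]'
python3 -m jog '[{"linear":[0.3,0.3,0],"roll":-0.12,"gripper":-1},{"linear":[0.4,0.6,0],"roll":-0.12,"gripper":-1},{"linear":[0.4,0.85,0],"roll":-0.12,"gripper":-1},{"linear":[0.4,0.85,0],"roll":-0.12,"gripper":-1},{"linear":[0.4,0.85,0],"roll":-0.12,"gripper":-1},{"linear":[0.4,0.85,0],"roll":-0.12,"gripper":-1},{"linear":[0.4,0.85,0],"roll":-0.12,"gripper":-1},{"linear":[0.4,0.85,0],"roll":-0.12,"gripper":-1}]' >/dev/null
python3 -m jog '[{"linear":[0.4,0.85,0],"roll":-0.12,"gripper":-1},{"linear":[0.4,0.85,0],"roll":-0.12,"gripper":-1},{"linear":[0.4,0.85,0],"roll":-0.12,"gripper":-1},{"linear":[0.4,0.85,0],"roll":-0.12,"gripper":-1},{"linear":[0.07,0.85,0],"roll":-0.12,"gripper":-1},{"linear":[0,0.85,0],"roll":-0.12,"gripper":-1},{"linear":[0,0.85,0],"roll":-0.12,"gripper":-1},{"linear":[0,0.85,0],"roll":-0.12,"gripper":-1}]' >/dev/null
python3 -m jog '[{"linear":[0,0.85,0],"roll":-0.12,"gripper":-1},{"linear":[0,0.85,0],"roll":-0.12,"gripper":-1},{"linear":[0,0.85,0],"roll":-0.12,"gripper":-1},{"linear":[0,0.85,0],"roll":-0.12,"gripper":-1},{"linear":[0,0.85,0],"roll":-0.12,"gripper":-1},{"linear":[0,0.85,0],"roll":-0.12,"gripper":-1},{"linear":[0,0.85,0],"roll":-0.12,"gripper":-1},{"linear":[0,0.6,0],"roll":-0.03,"gripper":-1}]'
```

```text
clock: 25.68
position: [0.4399, -0.3491, 0.0091]
ee_rot: [3.141, -0.0, 0.34]
wrist_force: [-1.9, 1.1, 7.5]
width: 0.0464
grasp_force: 61.1
clock: 26.68
position: [0.4398, -0.349, 0.122]
ee_rot: [3.141, -0.0, 0.34]
wrist_force: [-0.6, 1.1, -2.2]
width: 0.0465
grasp_force: 62.0
clock: 29.68
position: [0.5584, 0.1368, 0.12]
ee_rot: [3.142, 0.001, -0.146]
wrist_force: [-0.6, 0.3, -1.8]
width: 0.0464
grasp_force: 62.0
```

```bash
python3 -m jog '[{"linear":[0,0,-0.4],"roll":0,"gripper":-1},{"linear":[0,0,-0.7],"roll":0,"gripper":-1},{"linear":[0,0,-0.8],"roll":0,"gripper":-1},{"linear":[0,0,-0.6],"roll":0,"gripper":-1},{"linear":[0,0,-0.4],"roll":0,"gripper":-1},{"linear":[0,0,-0.2],"roll":0,"gripper":-1},{"linear":[0,0,0],"roll":0,"gripper":-1},{"linear":[0,0,0],"roll":0,"gripper":-1}]'
python3 - <<'E'
from h import *
s=look("scene"); np.save("s9.npy",s["bgr"])
cv2.imwrite("pics/a9.png",crop(s,(388,255),100,75,8))
E
```

```text
clock: 30.68
position: [0.5594, 0.135, 0.0438]
ee_rot: [-3.141, -0.001, -0.147]
wrist_force: [0.2, 0.1, -1.8]
width: 0.0462
grasp_force: 62.0
```

View pics/a9.png

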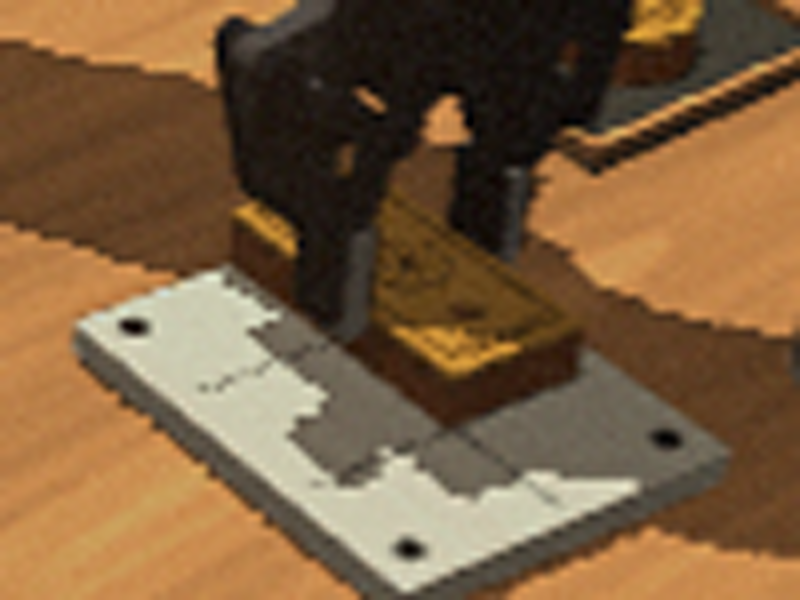

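The plate hovers over the jig. Visible top corners in the crop are near (457,376), right (583,326) and left (234,206). I'll compare these with the jig frame as measured by the same camera.

Run:
```python
from h import *
s=look("scene")
c=np.array([(457,376),(583,326),(234,206)],float); uv=(c+.5)/8-.5+[338,217]
a=np.radians(-8.5); R=np.array([[np.cos(a),-np.sin(a)],[np.sin(a),np.cos(a)]])
for z in(.0555,.0567,.058):
    P=(onz(s,uv,z)[:,:2]*1000-[560.4,135.2])@R
    print(z,P.round(1).tolist(), "resid",(P-[[48,-24],[48,24],[-48,-24]]).round(1).tolist(), np.linalg.norm(P[0]-P[1]).round(1),np.linalg.norm(P[0]-P[2]).round(1))
# pins check in scene: bases/crossings
c=np.array([(563,263),(637,320)],float); c[:,0]-=400; uv=(c+.5)/5-.5+[348,205]
print("pin tops in jig frame",((onz(s,uv,.024)[:,:2]*1000-[560.4,135.2])@R).round(1))
```

```text
0.0555 [[47.5, -22.8], [47.9, 22.2], [-50.9, -21.6]] resid [[-0.5, 1.2], [-0.1, -1.8], [-2.9, 2.4]] 45.0 98.5
0.0567 [[48.8, -24.0], [49.2, 20.9], [-49.5, -22.9]] resid [[0.8, -0.0], [1.2, -3.1], [-1.5, 1.1]] 44.9 98.3
0.058 [[50.1, -25.3], [50.5, 19.4], [-47.9, -24.2]] resid [[2.1, -1.3], [2.5, -4.6], [0.1, -0.2]] 44.8 98.0
pin tops in jig frame [[-22.   -2.5]
 [ 30.4  -2.9]]
```

The residuals are within about 1 mm along the length. Lowering with the force watched.

```bash
python3 -m jog '[{"linear":[0,0.03,-0.15],"roll":0,"gripper":-1},{"linear":[0,0,-0.15],"roll":0,"gripper":-1},{"linear":[0,0,-0.08],"roll":0,"gripper":-1},{"linear":[0,0,0],"roll":0,"gripper":-1},{"linear":[0,0,0],"roll":0,"gripper":-1}]'
python3 -m jog '[{"linear":[0,0,-0.06],"roll":0,"gripper":-1},{"linear":[0,0,-0.06],"roll":0,"gripper":-1},{"linear":[0,0,0],"roll":0,"gripper":-1}]'
python3 -m jog '[{"linear":[0,0,-0.06],"roll":0,"gripper":-1},{"linear":[0,0,-0.06],"roll":0,"gripper":-1},{"linear":[0,0,0],"roll":0,"gripper":-1}]'
```

```text
clock: 31.4
position: [0.559, 0.1356, 0.0338]
ee_rot: [-3.142, -0.0, -0.147]
wrist_force: [0.2, -0.8, -1.3]
width: 0.0464
grasp_force: 62.0
clock: 31.78
position: [0.5589, 0.1356, 0.0306]
ee_rot: [3.142, 0.0, -0.147]
wrist_force: [-0.5, 0.9, -2.1]
width: 0.0466
grasp_force: 62.0
clock: 32.15
position: [0.5589, 0.1356, 0.0276]
ee_rot: [3.142, 0.0, -0.147]
wrist_force: [-0.3, -0.2, -2.3]
width: 0.0461
grasp_force: 62.0
```

```bash
python3 -m jog '[{"linear":[0,0,-0.06],"roll":0,"gripper":-1},{"linear":[0,0,-0.04],"roll":0,"gripper":-1},{"linear":[0,0,0],"roll":0,"gripper":-1}]'
python3 -m jog '[{"linear":[0,0,-0.06],"roll":0,"gripper":-1},{"linear":[0,0,-0.04],"roll":0,"gripper":-1},{"linear":[0,0,0],"roll":0,"gripper":-1}]'
```

```text
clock: 32.52
position: [0.559, 0.1356, 0.0252]
ee_rot: [3.142, 0.0, -0.147]
wrist_force: [-0.3, 0.5, -1.7]
width: 0.0462
grasp_force: 62.0
clock: 32.9
position: [0.559, 0.1356, 0.0227]
ee_rot: [-3.142, 0.0, -0.147]
wrist_force: [0.1, 0.6, -2.4]
width: 0.0466
grasp_force: 62.0
```

```bash
python3 -m jog '[{"linear":[0,0,-0.05],"roll":0,"gripper":-1},{"linear":[0,0,-0.04],"roll":0,"gripper":-1},{"linear":[0,0,0],"roll":0,"gripper":-1}]'
python3 -m jog '[{"linear":[0,0,-0.04],"roll":0,"gripper":-1},{"linear":[0,0,-0.03],"roll":0,"gripper":-1},{"linear":[0,0,0],"roll":0,"gripper":-1}]'
```

```text
clock: 33.28
position: [0.559, 0.1357, 0.0204]
ee_rot: [-3.142, 0.0, -0.147]
wrist_force: [-0.2, 0.2, -1.6]
width: 0.0465
grasp_force: 62.0
clock: 33.65
position: [0.559, 0.1356, 0.0201]
ee_rot: [-3.141, -0.001, -0.147]
wrist_force: [-4.9, -1.3, 14.6]
width: 0.0463
grasp_force: 63.9
```

Contact came at TCP 0.0201, exactly the seated height. Releasing, then checking from both cameras on the way to the mat.

```bash
python3 -m jog '[{"linear":[0,0,0.03],"roll":0,"gripper":0.1},{"linear":[0,0,0],"roll":0,"gripper":0.3},{"linear":[0,0,0],"roll":0,"gripper":0.5},{"linear":[0,0,0],"roll":0,"gripper":0.5},{"linear":[0,0,0.4],"roll":0,"gripper":0.5},{"linear":[0,0,0.9],"roll":0,"gripper":0.5},{"linear":[0,0,1],"roll":0,"gripper":0.5},{"linear":[0,0,0.9],"roll":0,"gripper":0.5}]'
python3 -m jog '[{"linear":[0,-0.6,0],"roll":0,"gripper":0.5},{"linear":[0,-0.9,0],"roll":0,"gripper":0.5},{"linear":[0,-0.9,0],"roll":0,"gripper":0.5},{"linear":[0,-0.9,0],"roll":0,"gripper":0.5},{"linear":[0,-0.9,0],"roll":0,"gripper":0.5},{"linear":[0,-0.9,0],"roll":0,"gripper":0.5},{"linear":[0,-0.9,0],"roll":0,"gripper":0.5},{"linear":[0,-0.9,0],"roll":0,"gripper":0.5}]' >/dev/null
python3 -m jog '[{"linear":[-0.31,-0.8,0],"roll":0.105,"gripper":0.5},{"linear":[-0.31,-0.8,0],"roll":0.105,"gripper":0.5},{"linear":[-0.31,-0.7,0],"roll":0.105,"gripper":0.5},{"linear":[-0.31,-0.6,0],"roll":0.105,"gripper":0.5},{"linear":[-0.31,-0.5,0],"roll":0.105,"gripper":0.5},{"linear":[-0.31,-0.4,0],"roll":0.105,"gripper":0.5},{"linear":[-0.31,-0.3,0],"roll":0.105,"gripper":0.5},{"linear":[-0.31,-0.1,0],"roll":0.105,"gripper":0.5}]'
python3 - <<'E'
from m import *
print("seated sq", rect(onz(s,near(bs,(388,258)).reshape(-1,2),.033)),rect(onz(t,near(bt,(276,195)).reshape(-1,2),.033)))
A=crop(s,(388,262),80,110,5);B=crop(s,(290,310),80,110,5)
cv2.imwrite("pics/b1.png",np.hstack([A,B]))
E
```

```text
clock: 34.65
position: [0.5592, 0.1356, 0.1011]
ee_rot: [-3.141, -0.001, -0.147]
wrist_force: [0.3, 0.3, -0.5]
width: 0.0641
grasp_force: 0.0
clock: 36.65
position: [0.4965, -0.1423, 0.0995]
ee_rot: [-3.142, -0.0, 0.001]
wrist_force: [-0.1, -0.5, -0.2]
width: 0.0641
grasp_force: 0.0
square [488.1 195.4] [236.6 321.1] tri (array([ 0.5730111 , -0.30347031,  0.15209622]), np.float64(0.20172094633914386))
  top (array([ 536.1, -429.1]), array([142.4,  22.6]), -83.9) scene (array([366.3,  49.8]), array([1401.8, 1187. ]), 89.6)
arch [275.6 192.5] [387.9 259. ] tri (array([0.5582146 , 0.13599508, 0.02912378]), np.float64(0.0041897784305225125))
  top (array([556.3, 134.2]), array([93.4, 44.2]), -8.7) scene (array([560.7, 134.4]), array([95.6, 48.2]), -9.0)
round [192.8 239. ] [409.3 213. ] tri (array([0.4421018 , 0.35738595, 0.01963907]), np.float64(0.00330637261430462))
  top (array([440.8, 355.5]), array([102.1,  51.3]), -7.6) scene (array([443.8, 356.4]), array([101.8,  49.5]), -7.1)
seated sq (array([560.7, 134.4]), array([95.6, 48.2]), -9.0) (array([556.3, 134.2]), array([93.4, 44.2]), -8.7)
```

View pics/b1.png

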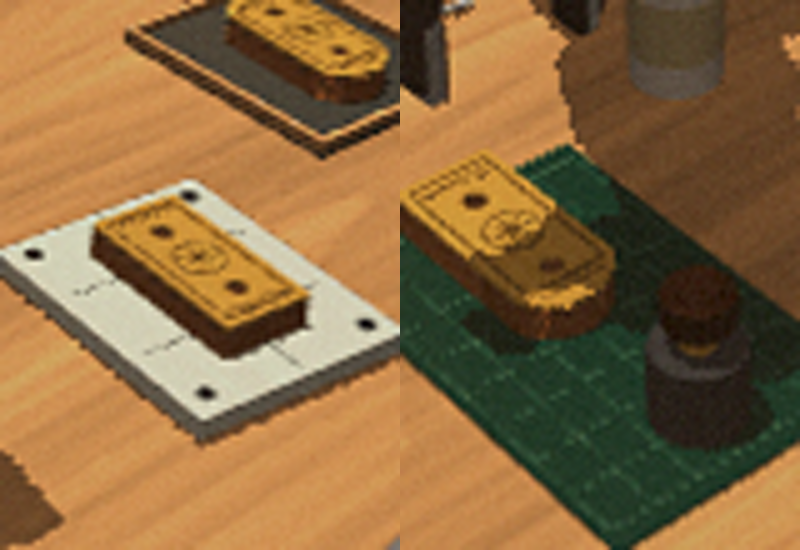

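The square plate sits flat on the jig, rect 95.6×48.2 mm centred on the jig within 1 mm. The arched plate and the weight stand on the mat. Next is the arched plate.

```bash
python3 -m jog '[{"linear":[0,0,-0.7],"roll":0,"gripper":0.5},{"linear":[0,0,-0.9],"roll":0,"gripper":0.5},{"linear":[0,0,-0.9],"roll":0,"gripper":0.5},{"linear":[0,0,-0.7],"roll":0,"gripper":0.5},{"linear":[0,0,-0.4],"roll":0,"gripper":0.5},{"linear":[0,0,-0.1],"roll":0,"gripper":0.5},{"linear":[0,0,0],"roll":0,"gripper":0.3},{"linear":[0,0,0],"roll":0,"gripper":0.1}]'
python3 -m jog '[{"linear":[0,0,0],"roll":0,"gripper":0},{"linear":[0,0,0],"roll":0,"gripper":-1},{"linear":[0,0,0],"roll":0,"gripper":-1},{"linear":[0,0,0],"roll":0,"gripper":-1},{"linear":[0,0,0],"roll":0,"gripper":-1}]'
python3 -m jog '[{"linear":[0,0,0.1],"roll":0,"gripper":-1},{"linear":[0,0,0.3],"roll":0,"gripper":-1},{"linear":[0,0,0.6],"roll":0,"gripper":-1},{"linear":[0,0,0.7],"roll":0,"gripper":-1},{"linear":[0,0,0.7],"roll":0,"gripper":-1},{"linear":[0,0,0.4],"roll":0,"gripper":-1},{"linear":[-0.1,-0.3,0],"roll":0.1,"gripper":-1},{"linear":[-0.2,-0.5,0],"roll":0.14,"gripper":-1}]'
python3 -m jog '[{"linear":[-0.28,-0.9,0],"roll":0.2,"gripper":-1},{"linear":[-0.28,-0.9,0],"roll":0.2,"gripper":-1},{"linear":[-0.28,-0.9,0],"roll":0.2,"gripper":-1},{"linear":[-0.28,-0.9,0],"roll":0.2,"gripper":-1},{"linear":[-0.28,-0.9,0],"roll":0.2,"gripper":-1},{"linear":[-0.28,-0.9,0],"roll":0.2,"gripper":-1},{"linear":[-0.26,-0.9,0],"roll":0.2,"gripper":-1},{"linear":[-0.2,-0.9,0],"roll":0.14,"gripper":-1}]' >/dev/null
python3 -m jog '[{"linear":[0,-0.28,0],"roll":0,"gripper":-1},{"linear":[0,0,0],"roll":0,"gripper":-1},{"linear":[0,0,0],"roll":0,"gripper":-1}]'
```

```text
clock: 37.75
position: [0.4974, -0.142, 0.0077]
ee_rot: [3.141, -0.001, -0.0]
wrist_force: [-0.5, -0.4, 0.3]
width: 0.0472
grasp_force: 21.7
clock: 38.38
position: [0.4974, -0.1419, 0.008]
ee_rot: [3.141, -0.001, -0.0]
wrist_force: [-1.4, 0.8, 6.5]
width: 0.0464
grasp_force: 61.0
clock: 39.38
position: [0.4892, -0.1622, 0.0768]
ee_rot: [-3.142, 0.0, 0.044]
wrist_force: [-0.5, -0.8, -2.3]
width: 0.0461
grasp_force: 61.9
clock: 40.75
position: [0.4363, -0.3477, 0.0769]
ee_rot: [-3.141, -0.0, 0.312]
wrist_force: [-0.0, 0.6, -0.7]
width: 0.046
grasp_force: 61.9
```

```bash
python3 -m jog '[{"linear":[-0.03,-0.07,-0.3],"roll":0,"gripper":-1},{"linear":[0,0,-0.6],"roll":0,"gripper":-1},{"linear":[0,0,-0.6],"roll":0,"gripper":-1},{"linear":[0,0,-0.5],"roll":0,"gripper":-1},{"linear":[0,0,-0.35],"roll":0,"gripper":-1},{"linear":[0,0,-0.2],"roll":0,"gripper":-1},{"linear":[0,0,0],"roll":0,"gripper":-1}]'
python3 -m jog '[{"linear":[0,0,-0.05],"roll":0,"gripper":-1},{"linear":[0,0,-0.05],"roll":0,"gripper":-1},{"linear":[0,0,-0.03],"roll":0,"gripper":-1},{"linear":[0,0,0],"roll":0,"gripper":-1}]'
python3 - <<'E'
from h import *
cv2.imwrite("pics/b2.png",crop(look("scene"),(165,320),120,100,5))
E
```

```text
clock: 41.62
position: [0.4352, -0.3506, 0.0131]
ee_rot: [-3.141, 0.0, 0.311]
wrist_force: [-0.4, -0.3, -1.5]
width: 0.0462
grasp_force: 61.9
clock: 42.12
position: [0.4353, -0.3507, 0.0101]
ee_rot: [3.141, -0.0, 0.31]
wrist_force: [-0.3, 0.1, -1.5]
width: 0.0465
grasp_force: 62.0
```

View pics/b2.png

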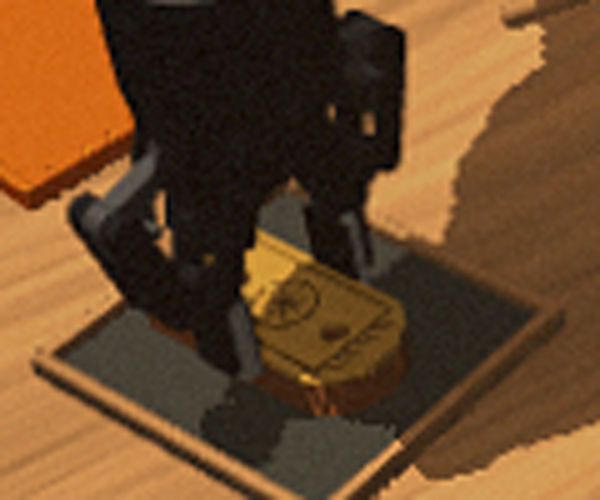

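The arched plate is in the tray's middle, parallel to its sides, just above the floor. I'll touch it down and release.

```bash
python3 -m jog '[{"linear":[0,0.04,0],"roll":0,"gripper":-1},{"linear":[0,0,-0.03],"roll":0,"gripper":-1},{"linear":[0,0,-0.02],"roll":0,"gripper":-1},{"linear":[0,0,0],"roll":0,"gripper":-1}]'
python3 -m jog '[{"linear":[0,0,0],"roll":0,"gripper":0.1},{"linear":[0,0,0],"roll":0,"gripper":0.3},{"linear":[0,0,0],"roll":0,"gripper":0.4},{"linear":[0,0,0],"roll":0,"gripper":0.4},{"linear":[0,0,0.4],"roll":-0.2,"gripper":0.4},{"linear":[0,0,0.9],"roll":-0.2,"gripper":0.4},{"linear":[0,0,1],"roll":-0.2,"gripper":0.4},{"linear":[0,0,1],"roll":-0.2,"gripper":0.4}]'
```

```text
clock: 42.68
position: [0.4353, -0.3496, 0.01]
ee_rot: [3.141, -0.0, 0.311]
wrist_force: [-3.8, 2.9, 15.5]
width: 0.0459
grasp_force: 63.7
clock: 43.68
position: [0.4353, -0.3495, 0.0927]
ee_rot: [-3.142, -0.0, 0.168]
wrist_force: [-0.2, 0.2, 0.1]
width: 0.0596
grasp_force: 0.0
```

```bash
python3 -m jog '[{"linear":[0.4,0.5,0.2],"roll":-0.2,"gripper":0.4},{"linear":[0.75,0.9,0],"roll":-0.2,"gripper":0.4},{"linear":[0.75,0.9,0],"roll":-0.2,"gripper":0.4},{"linear":[0.75,0.9,0],"roll":-0.2,"gripper":0.4},{"linear":[0.75,0.9,0],"roll":-0.2,"gripper":0.4},{"linear":[0.75,0.9,0],"roll":-0.2,"gripper":0.4},{"linear":[0.75,0.9,0],"roll":-0.2,"gripper":0.4},{"linear":[0.75,0.9,0],"roll":-0.2,"gripper":0.4}]' >/dev/null
python3 -m jog '[{"linear":[0.75,0.8,0],"roll":-0.2,"gripper":0.4},{"linear":[0.62,0.72,0],"roll":0,"gripper":0.4},{"linear":[0,0,0],"roll":0,"gripper":0.4},{"linear":[0,0,0],"roll":0,"gripper":0.4}]'
python3 - <<'E'
from m import *
for c in blobs(t,(18,140,105),(28,255,255)):
    if 430<cen(c)[0]<490 and 200<cen(c)[1]<260: print("arch in tray top",rect(onz(t,c.reshape(-1,2),.022)))
for c in blobs(s,(15,150,110),(24,255,255)):
    if 130<cen(c)[0]<200 and 300<cen(c)[1]<360: print("arch in tray scene",rect(onz(s,c.reshape(-1,2),.022)))
E
```

```text
clock: 45.18
position: [0.6101, -0.1425, 0.0963]
ee_rot: [3.141, 0.001, -0.144]
wrist_force: [-0.6, -0.6, 0.3]
width: 0.0597
grasp_force: 0.0
square [497.6 194.4] [125.2 338.1] tri (array([ 0.52048452, -0.41659404,  0.10802127]), np.float64(0.0029270136109734103))
  top (array([ 536.5, -451.5]), array([95.4, 24.4]), 88.6) scene (array([ 256.6, -303.9]), array([1052.4,  565.3]), -11.2)
arch [275.6 192.5] [387.8 259. ] tri (array([0.55804592, 0.13603198, 0.02917151]), np.float64(0.0039364974356234555))
  top (array([556.3, 134.4]), array([93.2, 44.6]), -8.4) scene (array([560.6, 133.9]), array([95.6, 49.3]), -9.1)
round [192.8 239.1] [387.8 259. ] tri (array([ 0.43310383,  0.3632019 , -0.12714255]), np.float64(0.08277576475073999))
  top (array([440.8, 355.6]), array([102.1,  51.4]), -7.4) scene (array([550.7, 146.7]), array([97.4, 50.2]), -9.1)
```

```bash
python3 -m jog '[{"linear":[0.03,0.04,-0.5],"roll":0,"gripper":0.3},{"linear":[0,0,-0.6],"roll":0,"gripper":0.3},{"linear":[0,0,-0.6],"roll":0,"gripper":0.3},{"linear":[0,0,-0.35],"roll":0,"gripper":0.3},{"linear":[0,0,-0.14],"roll":0,"gripper":0.2},{"linear":[0,0,0],"roll":0,"gripper":0},{"linear":[0,0,0],"roll":0,"gripper":-0.2}]'
python3 -m jog '[{"linear":[0,0,0],"roll":0,"gripper":-0.4},{"linear":[0,0,0],"roll":0,"gripper":-1},{"linear":[0,0,0],"roll":0,"gripper":-1},{"linear":[0,0,0],"roll":0,"gripper":-1},{"linear":[0,0,0],"roll":0,"gripper":-1},{"linear":[0,0,0],"roll":0,"gripper":-1}]'
python3 -m jog '[{"linear":[0,0,0.1],"roll":0,"gripper":-1},{"linear":[0,0,0.3],"roll":0,"gripper":-1},{"linear":[0,0,0.5],"roll":0,"gripper":-1},{"linear":[0,0,0.7],"roll":0,"gripper":-1},{"linear":[0,0,0.7],"roll":0,"gripper":-1},{"linear":[0,0,0.6],"roll":0,"gripper":-1},{"linear":[0,0,0.4],"roll":0,"gripper":-1},{"linear":[0,0,0.2],"roll":0,"gripper":-1}]'
```

```text
clock: 46.15
position: [0.6118, -0.1407, 0.042]
ee_rot: [3.142, -0.001, -0.143]
wrist_force: [-0.0, 0.6, 0.0]
width: 0.0342
grasp_force: 0.0
clock: 46.9
position: [0.6119, -0.1406, 0.0423]
ee_rot: [-3.142, -0.001, -0.143]
wrist_force: [-0.9, 0.7, 5.6]
width: 0.0278
grasp_force: 58.8
clock: 47.9
position: [0.6116, -0.1407, 0.1298]
ee_rot: [3.142, -0.001, -0.143]
wrist_force: [0.4, 0.2, -4.6]
width: 0.0278
grasp_force: 59.4
```

```bash
python3 -m jog '[{"linear":[-0.04,0.2,0],"roll":0,"gripper":-1},{"linear":[-0.08,0.4,0],"roll":0,"gripper":-1},{"linear":[-0.12,0.6,0],"roll":0,"gripper":-1},{"linear":[-0.16,0.8,0],"roll":0,"gripper":-1},{"linear":[-0.16,0.8,0],"roll":0,"gripper":-1},{"linear":[-0.16,0.8,0],"roll":0,"gripper":-1},{"linear":[-0.16,0.8,0],"roll":0,"gripper":-1},{"linear":[-0.16,0.8,0],"roll":0,"gripper":-1}]' >/dev/null
python3 -m jog '[{"linear":[-0.16,0.8,0],"roll":0,"gripper":-1},{"linear":[-0.16,0.8,0],"roll":0,"gripper":-1},{"linear":[-0.16,0.8,0],"roll":0,"gripper":-1},{"linear":[-0.16,0.8,0],"roll":0,"gripper":-1},{"linear":[-0.16,0.8,0],"roll":0,"gripper":-1},{"linear":[-0.14,0.8,0],"roll":0,"gripper":-1},{"linear":[-0.1,0.6,0],"roll":0,"gripper":-1},{"linear":[-0.06,0.44,0],"roll":0,"gripper":-1}]'
python3 -m jog '[{"linear":[0,0,-0.2],"roll":0,"gripper":-1},{"linear":[0,0,-0.4],"roll":0,"gripper":-1},{"linear":[0,0,-0.5],"roll":0,"gripper":-1},{"linear":[0,0,-0.4],"roll":0,"gripper":-1},{"linear":[0,0,-0.3],"roll":0,"gripper":-1},{"linear":[0,0,-0.2],"roll":0,"gripper":-1},{"linear":[0,0,0],"roll":0,"gripper":-1},{"linear":[0,0,0],"roll":0,"gripper":-1}]'
python3 - <<'E'
from h import *
s=look("scene"); cv2.imwrite("pics/b3.png",np.hstack([crop(s,(388,250),80,110,5),crop(s,(165,330),80,110,5)]))
E
```

```text
clock: 49.9
position: [0.5579, 0.1364, 0.129]
ee_rot: [-3.142, -0.0, -0.143]
wrist_force: [-0.6, 0.4, -5.2]
width: 0.0276
grasp_force: 59.5
clock: 50.9
position: [0.5582, 0.1354, 0.0793]
ee_rot: [-3.141, -0.001, -0.143]
wrist_force: [-0.4, 0.1, -5.3]
width: 0.0278
grasp_force: 59.6
```

View pics/b3.png

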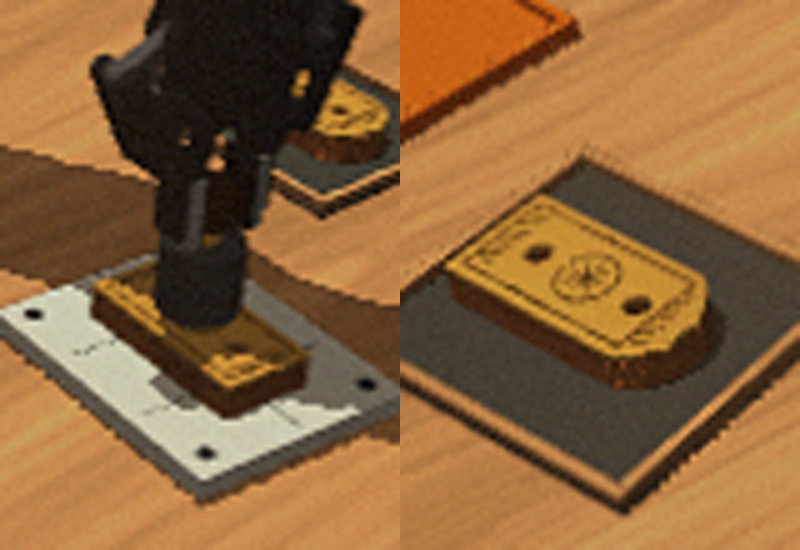

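The weight hangs 6 mm above the middle of the square plate, and the arched plate lies in the middle of its tray. Gentle touchdown next.

```bash
python3 -m jog '[{"linear":[0,0,-0.06],"roll":0,"gripper":-1},{"linear":[0,0,-0.06],"roll":0,"gripper":-1},{"linear":[0,0,-0.04],"roll":0,"gripper":-1},{"linear":[0,0,-0.03],"roll":0,"gripper":-1},{"linear":[0,0,0],"roll":0,"gripper":-1}]'
python3 -m jog '[{"linear":[0,0,-0.02],"roll":0,"gripper":-1},{"linear":[0,0,-0.02],"roll":0,"gripper":-1},{"linear":[0,0,0],"roll":0,"gripper":-1}]'
```

```text
clock: 51.58
position: [0.558, 0.1353, 0.0742]
ee_rot: [3.142, 0.0, -0.143]
wrist_force: [-0.3, 0.3, -5.6]
width: 0.0284
grasp_force: 59.6
clock: 51.95
position: [0.558, 0.1354, 0.0734]
ee_rot: [-3.142, -0.0, -0.143]
wrist_force: [0.5, 0.3, -3.8]
width: 0.0281
grasp_force: 59.7
```

```bash
python3 -m jog '[{"linear":[0,0,-0.02],"roll":0,"gripper":-1},{"linear":[0,0,-0.01],"roll":0,"gripper":-1},{"linear":[0,0,0],"roll":0,"gripper":-0.2},{"linear":[0,0,0],"roll":0,"gripper":0},{"linear":[0,0,0],"roll":0,"gripper":0.2},{"linear":[0,0,0],"roll":0,"gripper":0.3},{"linear":[0,0,0],"roll":0,"gripper":0.3}]'
python3 -m jog '[{"linear":[0,0,0.2],"roll":0,"gripper":0.3},{"linear":[0,0,0.6],"roll":0,"gripper":0.3},{"linear":[0,0,1],"roll":0,"gripper":0.3},{"linear":[0,0,1],"roll":0,"gripper":0.3},{"linear":[0,0,1],"roll":0,"gripper":0.3},{"linear":[0,-1,1],"roll":0,"gripper":0.3},{"linear":[0,-1,0],"roll":0,"gripper":0.3},{"linear":[0,-1,0],"roll":0,"gripper":0.3}]' >/dev/null
python3 -m jog '[{"linear":[0,-1,0],"roll":0,"gripper":0.3},{"linear":[0,-1,0],"roll":0,"gripper":0.3},{"linear":[0,-1,0],"roll":0,"gripper":0.3},{"linear":[0,-1,0],"roll":0,"gripper":0.3},{"linear":[0,-1,0],"roll":0,"gripper":0.3},{"linear":[0,-1,0],"roll":0,"gripper":0.3},{"linear":[0,0,0],"roll":0,"gripper":0.3},{"linear":[0,0,0],"roll":0,"gripper":0.3}]'
python3 - <<'E'
from m import *
cv2.imwrite("pics/b4.png",np.hstack([crop(t,(276,194),80,110,5),crop(s,(388,250),80,110,5)]))
E
```

```text
clock: 52.82
position: [0.558, 0.1354, 0.0725]
ee_rot: [-3.142, -0.0, -0.143]
wrist_force: [-0.0, 0.4, 0.1]
width: 0.0556
grasp_force: 0.0
clock: 54.82
position: [0.5581, -0.0888, 0.1932]
ee_rot: [-3.141, -0.001, -0.143]
wrist_force: [0.8, 0.2, -0.1]
width: 0.0555
grasp_force: 0.0
square [462.3 235.2] [130.4 334.1] tri (array([ 0.42667514, -0.36272628,  0.01603612]), np.float64(0.019155506021491634))
  top (array([ 432.6, -351. ]), array([102.7,  50.4]), 17.1) scene (array([ 247.1, -281.6]), array([1012.7,  605.4]), -11.2)
arch [276.  193.4] [389.1 261.8] tri (array([0.5585013 , 0.13633084, 0.02664635]), np.float64(0.004136824531741763))
  top (array([556.3, 134.1]), array([93.4, 43.9]), -8.6) scene (array([560.7, 134.3]), array([95.7, 47.7]), -8.5)
round [192.8 239. ] [389.1 261.8] tri (array([ 0.43353433,  0.36410363, -0.13065014]), np.float64(0.08293178197694066))
  top (array([440.8, 355.5]), array([102.1,  51.3]), -7.6) scene (array([550.8, 147.1]), array([97.5, 48.6]), -8.5)
```

View pics/b4.png

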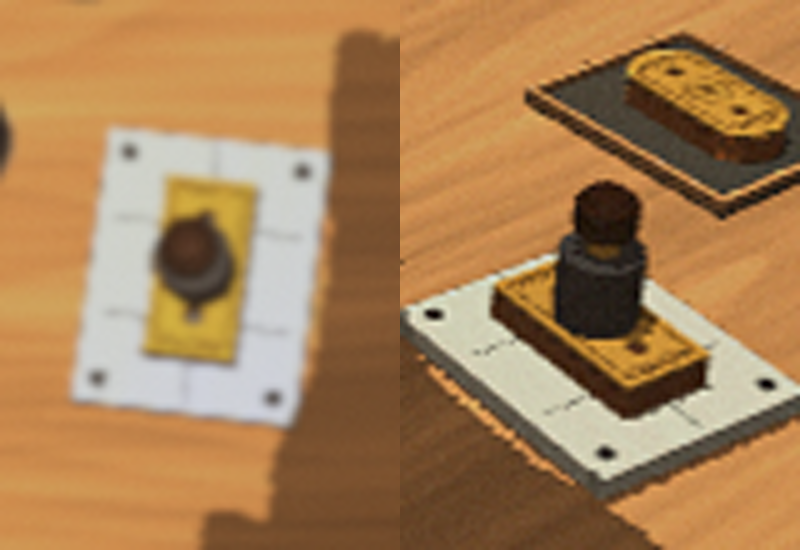

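The weight stands upright in the middle of the square plate, which is flat on the pins. The arched plate is in the tray within about 3 mm of centre, aligned to within about 1°. Handing in.

```bash
python3 -c "
from rig import arm
print(arm.close_job())"
```

```text
the job is handed in; nothing more can be done
None
```

I handed the job in at about 55 s: the square-cornered plate sits flat on the jig's pins with the weight on its middle, the arched plate lies lengthwise within about 3 mm of the tray's centre, and I left the round-ended plate, glue bottle and polish tin alone.

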